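# Find the worn pad spring and push its tag down

## Robot

A 7-joint arm with a two-finger parallel gripper is mounted at the origin on the work surface. World frame = base frame: x ahead of the robot, y to its left, z up, the work surface at z = 0. Lengths are in m, angles in rad, forces in N, time in s.
With the tool pointing down it reaches from about 0.4 to 0.85 m from the base axis. Payload 10.4 kg.
Tool frame: the origin (TCP) lies on the centre line of the jaws, within the pads' length; the fingertips stand 17 mm ahead of it and the grasp point (between the pads) lies 2 mm behind it; z points along the fingers, y is the line along which they close (so a half turn about z gives the same grasp; the last joint's range is limited). The gripper opens to 85 mm and grips with 20 to 120 N. Pads are 22 mm wide; open, the fingers measure 114 mm over their backs; the gripper's body (76 mm by 85 mm) begins 54 mm behind the grasp point. The pads swing forward as they close: fully open they stand 13 mm farther back than shut.
Start: joints at [-1.189, 0.332, -0.065, 1.46, 0.022, 1.35, -0.088], TCP at [0.246, 0.575, 0.248] pointing down, gripper open.
Joint ranges: [-2.6, 2.6], [-0.5, 2.12], [-1.47, 1.34], [0.16, 2.42], [-1.27, 4.41], [0.06, 2.06], [-2.6, 2.6]. Speed limits (rad/s): [2.22, 2.22, 2.79, 2.79, 3.14, 3.14, 3.14].

## Interface

Orientations are given as a unit quaternion [x, y, z, w].
In Python, from workcell import sensors, imaging, order, spotter gives the robot as it stands. The module is installed in compiled form; this text tells all that it offers.
- The arm moves only by the shell command python3 -m inch 'ROWS' [FORCE]. ROWS is JSON, a list that holds one entry, the list of rows, each a list of 7 numbers: the shift along the tool's x, y, z in m, then the turn, a rotation vector about the tool's x, y, z in rad, then the closure, from -1 (fully open) to 1 (shut). In form: [[[x, y, z, ax, ay, az, hand], ...]]. A call has 1 to 10 rows; each row is the pose to reach, as a shift and turn from the pose commanded when the call began, along the tool's axes at that moment; what a row does not reach only later rows make up. A row lasts 1/10 s, in which the tool goes at most 50 mm and 8.59 degrees, less where a joint would pass 70% of its speed; a pose out of reach is approached as far as the arm can. A call with a gripper value outside its range is refused whole. The fingers move at their own pace and stop on an object; FORCE is the grip in N (left out, the last holds). Time passes only in rows, so rows that repeat a pose let the fingers close. It gives the time, the measured TCP pose, the force, the opening and the grip force at its end, in the units of the state.
- sensors.get_obs(): the state, without advancing time (a new reading comes with each control period).
- imaging.camera(name): name is "scene" or "side" or "wrist"; returns the picture (400x640x3 uint8, blue, green, red); there is no depth.
- imaging.calibration(name): a dict with "mtx" (3x3 intrinsics, pixels), "D" ([k1, k2, p1, p2, k3] as OpenCV has them; the pictures are not rectified), "R" (3x3) and "t" (3): a world point X has camera coordinates R X + t; the wrist camera has in their place "tool_from_camera" (4x4, takes a point from camera to tool coordinates, whose origin is the TCP and whose axes are the flange's). Camera axes: x right, y down, z forward; pixel columns grow to the right and rows downward; lengths in m; the calibration is good to about 2 mm. A picture is of the moment at which its call begins: read the wrist's pose just before it. calibration takes no time and is no camera call.
- order.hand_in(): hands the job in; it is judged then, once.
Trained networks look in the newest picture that a camera, given by its name, has taken for a name from the list of things; names that differ only in an ending like _2 or _b are one class to them, and where a whole thing is asked for, a point or a joint stands for the part that bears it (a point fixed in the world has none). Each returns a list of dicts, best first, with "conf" (0 to 1); they miss things now and then, are a little off and sometimes report something else, mostly with a low value. They report only what shows in the picture. A call takes as long as a camera call.
- spotter.look_for(label, camera): "pixel" ([column, row] in pixels, amid what is visible of it).
The state is a dict: "clock": time; "joint_pos": joint angles; "joint_velocities": joint speeds; "tau": joint torques, N m; "position": TCP position; "ee_rot": TCP orientation; "ft_force": force on the tool from outside, world axes, zero at the start; "torque": the same for the moment, N m; "grip_width": opening from 0.0 (shut) to 1.0 (fully open); "grasp_force": force on a finger pad.
Only numpy, scipy, OpenCV 4.12 (cv2) and the standard library are available. Lean on these libraries where they do the work, as an engineer would, in place of code of your own. Each camera call takes 0.05 s, during which the arm holds its last target. There are 200 camera calls.

## Task

One of the three spring-mounted yellow polishing pads on the aluminium plate has a worn, soft spring. With the fingertips, press each pad at least 5 mm down and let it up again, one after another from the robot's left to its right, to feel which is the softest; then push the red tag of that mount fully down and leave the other two tags up. Nothing is to be picked up: leave all the things around where they are.

Things in the scene. Friction and masses are not known exactly. Their poses are not given: they have to be found in the camera images.
- pad_plate: fixed aluminium plate, 150 mm (x) x 520 mm (y), 10 mm thick, flat on the shelf; origin: centre of its underside. Its y axis runs along the row of three mounts, which stand on it about 110 mm apart (left one near y = +110 mm, middle 0, right -110 mm, each within 8 mm). 'Left' is the robot's left, plate +y; the row is never turned by more than 15 degrees
- mount_left: the left (+y) grey mount, 145 x 88 mm, fixed on the plate; origin: centre of its underside, 10 mm above the shelf; its pad is centred at x = +25 mm, its tag at x = -50 mm. The pads look alike; the softest (the rules call the yellow discs worn_pad_c1, good_pad_c1 and stiff_pad_c1) may sit in any mount: only pressing tells
- pad_left (a point): fixed point: centre of the flat top of the left (+y) pad when free, 74 mm above the shelf. A yellow disc 66 mm across, 20 mm thick; it only sinks straight down, 12 mm at most, on a spring, and springs back. At equal depth (5 mm or more) the softest pushes back with at most two thirds of the force of either other; 12 mm down takes between 4 and 18 N
- tag_left_top (a point): centre of the flat top of the red plastic tag of the left (+y) mount: 24 x 36 mm (long side along plate y), 62 to 64 mm above the shelf at the start. It stands on the robot's side of its own pad, 75 mm from the pad's centre, in a black collar
- tag_left (a joint): how far the left (+y) tag is pushed down, m: 0 fully up, 0.016 fully down (top then 48 mm above the shelf). It moves straight down, resists with about 3 N, and stays where it is left
- mount_mid: the middle grey mount, 145 x 88 mm, fixed on the plate; origin: centre of its underside, 10 mm above the shelf; its pad is centred at x = +25 mm, its tag at x = -50 mm. The pads look alike; the softest (the rules call the yellow discs worn_pad_c1, good_pad_c1 and stiff_pad_c1) may sit in any mount: only pressing tells
- pad_mid (a point): fixed point: centre of the flat top of the middle pad when free, 74 mm above the shelf. A yellow disc 66 mm across, 20 mm thick; it only sinks straight down, 12 mm at most, on a spring, and springs back. At equal depth (5 mm or more) the softest pushes back with at most two thirds of the force of either other; 12 mm down takes between 4 and 18 N
- tag_mid_top (a point): centre of the flat top of the red plastic tag of the middle mount: 24 x 36 mm (long side along plate y), 62 to 64 mm above the shelf at the start. It stands on the robot's side of its own pad, 75 mm from the pad's centre, in a black collar
- tag_mid (a joint): how far the middle tag is pushed down, m: 0 fully up, 0.016 fully down (top then 48 mm above the shelf). It moves straight down, resists with about 3 N, and stays where it is left
- mount_right: the right (-y) grey mount, 145 x 88 mm, fixed on the plate; origin: centre of its underside, 10 mm above the shelf; its pad is centred at x = +25 mm, its tag at x = -50 mm. The pads look alike; the softest (the rules call the yellow discs worn_pad_c1, good_pad_c1 and stiff_pad_c1) may sit in any mount: only pressing tells
- pad_right (a point): fixed point: centre of the flat top of the right (-y) pad when free, 74 mm above the shelf. A yellow disc 66 mm across, 20 mm thick; it only sinks straight down, 12 mm at most, on a spring, and springs back. At equal depth (5 mm or more) the softest pushes back with at most two thirds of the force of either other; 12 mm down takes between 4 and 18 N
- tag_right_top (a point): centre of the flat top of the red plastic tag of the right (-y) mount: 24 x 36 mm (long side along plate y), 62 to 64 mm above the shelf at the start. It stands on the robot's side of its own pad, 75 mm from the pad's centre, in a black collar
- tag_right (a joint): how far the right (-y) tag is pushed down, m: 0 fully up, 0.016 fully down (top then 48 mm above the shelf). It moves straight down, resists with about 3 N, and stays where it is left
- sprayer: blue plastic sprayer bottle with two spray heads, 92 mm across, 232 mm high; origin: centre of underside. Loose; to be left alone
- brush_stand: clear acrylic stand with three short upright brushes fixed in it, 70 x 150 mm, 135 mm high; origin: centre of underside. Loose; to be left alone
- spare_pad: spare blue polishing pad lying on the shelf, 100 mm across, 30 mm high; origin: centre of underside. Loose; to be left alone
- tape_roll: green roll of tape lying flat on the robot's-left (+y) end of the aluminium plate, 68 mm across, 24 mm high; origin: centre of underside. Loose; to be left alone
- wax_tin: round tin on the robot's-right (-y) end of the aluminium plate, 60 mm across, 34 mm high; origin: centre of underside. Loose; to be left alone
- loose_brush: hand brush lying on the shelf to the right (-y) of the plate, about 150 mm long; origin: underside, near mid length. Loose; to be left alone
- drawer_lip (a point): top lip of the red tilt-out drawer front, 320 mm wide, in a low grey cabinet at the far edge of the shelf; the lip is about 110 mm above the shelf; to be left alone

How it is judged:
By the outcome, as a careful person would: the job done as asked, in the order asked, and still so for the second after the job is handed in, with the robot touching nothing.
It also fails if it takes over 51 s, if anything falls off the work surface, if the arm or the gripper's body presses on something with over 40 N, if the wrist force passes 120 N, or if a joint passes its speed limit or range.

## Working session

There is one attempt and no reset: what is moved stays moved. The work goes in short steps, Python scripts to look and compute and a shell command to move; the robot and the scene stay as the last step left them, time stands still between calls to the robot, and variables do not carry over. Pictures are saved under pics/ and viewed, at most 10 in all, crops included, and the job is handed in when it is done.

```bash
mkdir -p pics; python3 - <<'E'
from workcell import sensors, imaging, spotter
import cv2
o=sensors.get_obs();print({k:(o[k] if not hasattr(o[k],'round') else o[k]) for k in ('clock','position','ee_rot','ft_force','grip_width')})
for c in('scene','side'):
    cv2.imwrite(f'pics/{c}.png',imaging.camera(c))
    k=imaging.calibration(c);print(c,k)
    for l in('tag_left_top','pad_left','tape_roll','wax_tin'):
        print(l,[(p['pixel'],round(p['conf'],2)) for p in spotter.look_for(l,c)])
E
```

```text
{'clock': 0.0, 'position': array([0.24601412, 0.57418153, 0.24753337]), 'ee_rot': array([ 2.01015633e-01,  9.79587797e-01, -6.72253427e-04, -1.09761866e-04]), 'ft_force': array([ 0.18577424, -0.33929304,  0.61718834]), 'grip_width': 1.0027316179287822}
scene {'mtx': array([[503.88851373,   0.        , 324.64055587],
       [  0.        , 503.88851373, 190.90534211],
       [  0.        ,   0.        ,   1.        ]]), 'D': array([0.04460192, 0.        , 0.        , 0.        , 0.        ]), 'R': array([[-0.65674204,  0.75411321,  0.00177536],
       [ 0.53981133,  0.47175215, -0.69717547],
       [-0.52658676, -0.45690609, -0.71689832]]), 't': array([ 0.37390856, -0.2422239 ,  2.03535379])}
tag_left_top [([378.4, 202.6], 0.6), ([286.2, 226.4], 0.48)]
pad_left [([377.2, 222.6], 0.56)]
tape_roll [([390.7, 237.3], 0.65)]
wax_tin [([434.6, 287.4], 0.75), ([288.7, 183.6], 0.62)]
side {'mtx': array([[511.11368911,   0.        , 319.37118364],
       [  0.        , 511.11368911, 192.8670845 ],
       [  0.        ,   0.        ,   1.        ]]), 'D': array([-0.09953606,  0.        ,  0.        ,  0.        ,  0.        ]), 'R': array([[ 0.70734942, -0.70677256,  0.01137327],
       [-0.5032379 , -0.51481729, -0.69405675],
       [ 0.49639542,  0.48521718, -0.71983045]]), 't': array([-0.39951816,  0.33089728,  1.27292968])}
tag_left_top []
pad_left [([270.9, 190.8], 0.97), ([373.4, 159.8], 0.69), ([262.9, 183.4], 0.16)]
tape_roll [([251.7, 164.4], 0.8)]
wax_tin [([363.5, 232.5], 0.72)]
```

View pics/scene.png

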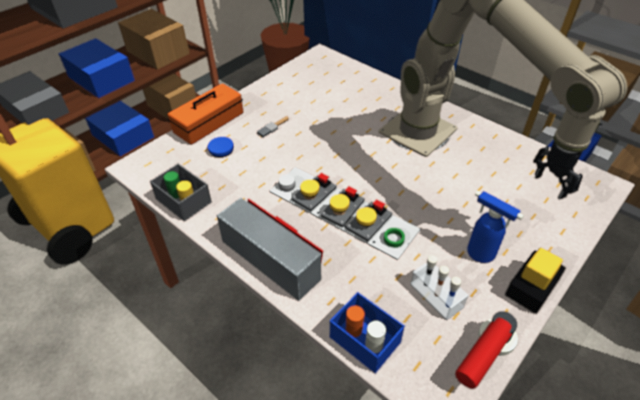

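View pics/side.png

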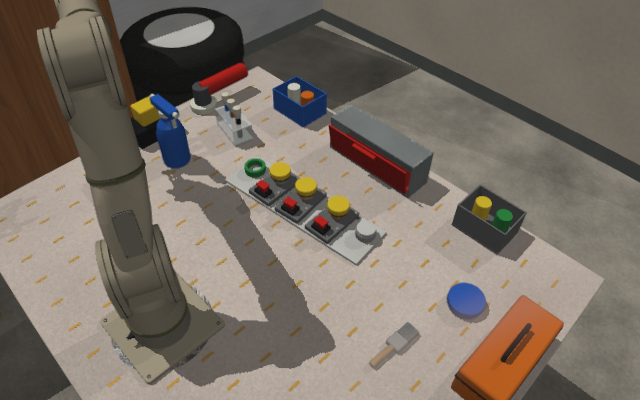

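The scene view shows pads at about (310,187), (340,204) and (367,217), with tags at (324,178), (351,193) and (379,206). The side view shows pads at (280,171), (306,186) and (338,204), with tags at (263,187), (290,206) and (321,224). The sprayer, at side (172,140), stands between the arm's start and the row.

```bash
cat > h.py <<'E'
import numpy as np,cv2
from scipy.spatial.transform import Rotation as Ro
from workcell import sensors, imaging
def ray(c,px,z):
    k=imaging.calibration(c)
    p=cv2.undistortPoints(np.array([[px]],float),k['mtx'],k['D'])[0,0]
    d=k['R'].T@np.array([*p,1]);o=-k['R'].T@k['t']
    return (o+d*(z-o[2])/d[2]).round(4)
def tool(X):  # shift in tool axes to world point
    o=sensors.get_obs();return (Ro.from_quat(o['ee_rot']).inv().apply(np.array(X)-o['position'])).round(4)
E
python3 - <<'E'
from h import *
seeds={'scene':([(367,217),(340,204),(310,187)],[(379,206),(351,193),(324,178)]),'side':([(280,171),(306,186),(338,204)],[(263,187),(290,206),(321,224)])}
for c,(P,T) in seeds.items():
    im=cv2.imread(f'pics/{c}.png');h=cv2.cvtColor(im,cv2.COLOR_BGR2HSV)
    y=cv2.inRange(h,(20,120,100),(35,255,255));r=cv2.inRange(h,(0,150,100),(8,255,255))|cv2.inRange(h,(172,150,100),(180,255,255))
    for m,S,z in((y,P,.068),(r,T,.060)):
        n,_,st,ce=cv2.connectedComponentsWithStats(m)
        for s in S:
            i=1+np.argmin(np.hypot(*(ce[1:]-s).T)+100*(st[1:,4]<15));print(c,z,st[i],ce[i].round(1),ray(c,ce[i],z))
print('spray top',ray('scene',(499,205),.22),ray('side',(164,106),.22),'base',ray('side',(176,160),0.01))
print('tape',ray('side',(255,167),.03),'tin',ray('side',(366,230),.04))
E
```

```text
scene 0.068 [356 207  21  18 295] [366.3 215.5] [0.5459 0.1579 0.068 ]
scene 0.068 [330 194  20  18 275] [339.8 202.2] [0.5571 0.0555 0.068 ]
scene 0.068 [301 180  19  16 248] [309.9 187.2] [ 0.5706 -0.0658  0.068 ]
scene 0.06 [373 200  11   9  60] [378.5 204.1] [0.4735 0.1533 0.06  ]
scene 0.06 [346 187  10   8  52] [350.7 190.6] [0.4856 0.0444 0.06  ]
scene 0.06 [318 174  10   8  50] [322.8 177.1] [ 0.4984 -0.0704  0.06  ]
side 0.068 [269 162  22  18 290] [279.8 170.3] [0.545  0.1532 0.068 ]
side 0.068 [295 177  22  19 317] [305.5 185.5] [0.5558 0.0505 0.068 ]
side 0.068 [327 196  23  19 348] [338.1 204.7] [ 0.5688 -0.0711  0.068 ]
side 0.06 [256 180  13  10  70] [262.4 184.4] [0.4716 0.1502 0.06  ]
side 0.06 [283 197  14  10  77] [289.6 201.4] [0.4827 0.0417 0.06  ]
side 0.06 [314 215  14  12  88] [320.6 220.6] [ 0.495  -0.0739  0.06  ]
spray top [0.3757 0.4944 0.22  ] [0.3801 0.4897 0.22  ] base [0.3705 0.4789 0.01  ]
tape [0.5239 0.2511 0.03  ] tin [ 0.5742 -0.1765  0.04  ]
```

```bash
python3 -m inch '[[[0,0,-0.045,0,0,0,1],[0,0,-0.09,0,0,0,1],[0,0,-0.12,0,0,0,1],[-0.037,-0.022,-0.12,0,0,-0.1,1],[-0.074,-0.045,-0.12,0,0,-0.2,1],[-0.111,-0.067,-0.12,0,0,-0.3,1],[-0.148,-0.09,-0.12,0,0,-0.4,1],[-0.185,-0.112,-0.12,0,0,-0.51,1],[-0.222,-0.134,-0.12,0,0,-0.51,1],[-0.259,-0.157,-0.12,0,0,-0.51,1]]]' 20; python3 -c "
from h import *
print(tool([.546,.155,.13]),Ro.from_quat(sensors.get_obs()['ee_rot']).as_matrix().round(3))"
```

```text
clock: 1.5
position: [0.4231, 0.3266, 0.3686]
ee_rot: [-0.053, 0.999, 0.0, 0.0]
ft_force: [0.3, 0.5, -0.3]
grip_width: -0.003
grasp_force: 0.0
[-0.104  -0.1837  0.2385] [[-0.994 -0.105  0.   ]
 [-0.105  0.994  0.001]
 [-0.     0.001 -1.   ]]
```

```bash
python3 -m inch '[[[-0.021,-0.037,0.02,0,0,0,1],[-0.042,-0.074,0.04,0,0,0,1],[-0.062,-0.11,0.07,0,0,0,1],[-0.083,-0.147,0.1,0,0,0,1],[-0.104,-0.184,0.13,0,0,0,1],[-0.104,-0.184,0.175,0,0,0,1],[-0.104,-0.184,0.21,0,0,0,1],[-0.104,-0.184,0.24,0,0,0,1],[-0.104,-0.184,0.258,0,0,0,1],[-0.104,-0.184,0.258,0,0,0,1]]]'; python3 -c "
from h import *
print(sensors.get_obs()['ft_force'])
cv2.imwrite('pics/w1.png',imaging.camera('wrist'))"
```

```text
clock: 2.5
position: [0.5435, 0.1556, 0.1078]
ee_rot: [-0.053, 0.999, -0.001, -0.002]
ft_force: [-0.0, -0.0, -0.0]
grip_width: 0.002
grasp_force: 0.0
[-0.01227447 -0.01690104 -0.01729855]
```

View pics/w1.png

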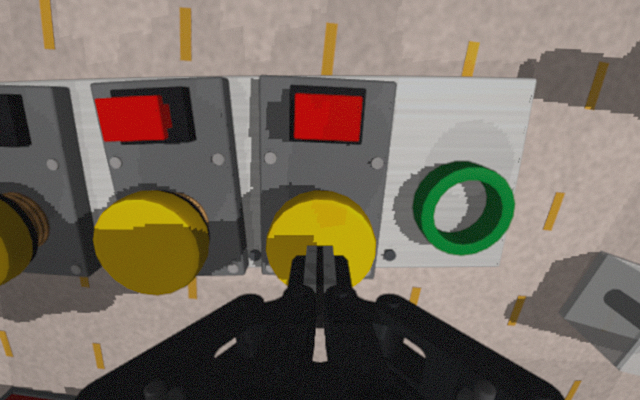

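The wrist view shows the left pad at (322,240), right under the shut fingertips. The left tag is at (328,117), the middle tag at (133,118) and the tape roll at (463,207).

```bash
cat >> h.py <<'E'
def wray(px,z):
    k=imaging.calibration('wrist');o=sensors.get_obs()
    p=cv2.undistortPoints(np.array([[px]],float),k['mtx'],k['D'])[0,0]
    T=k['tool_from_camera'];R=Ro.from_quat(o['ee_rot'])
    c=R.apply(T[:3,3])+o['position'];d=R.apply(T[:3,:3]@np.array([*p,1]))
    return (c+d*(z-c[2])/d[2]).round(4)
E
python3 -c "
from h import *
for p,z in (((328,115),.063),((132,116),.063),((322,240),.074),((151,237),.074)): print(wray(p,z))
"
python3 -m inch '[[[0,0,0.01,0,0,0,1],[0,0,0.016,0,0,0,1],[0,0,0.02,0,0,0,1],[0,0,0.024,0,0,0,1],[0,0,0.026,0,0,0,1],[0,0,0.026,0,0,0,1],[0,0,0.026,0,0,0,1],[0,0,0.026,0,0,0,1]]]'
```

```text
[0.4738 0.1534 0.063 ]
[0.4851 0.0446 0.063 ]
[0.5441 0.1576 0.074 ]
[0.5533 0.0565 0.074 ]
clock: 3.35
position: [0.5453, 0.1563, 0.0846]
ee_rot: [-0.053, 0.999, 0.0, 0.0]
ft_force: [-0.6, 0.5, 3.8]
grip_width: 0.001
grasp_force: 1.5
```

```bash
python3 -m inch '[[[0,0,0.003,0,0,0,1],[0,0,0.003,0,0,0,1],[0,0,0.003,0,0,0,1],[0,0,0.003,0,0,0,1]]]';python3 -m inch '[[[0,0,-0.01,0,0,0,1],[0,0,-0.025,0,0,0,1],[0,0,-0.04,0,0,0,1],[0,0,-0.05,0,0,0,1],[0,0,-0.05,0,0,0,1],[0,0,-0.05,0,0,0,1]]]'; python3 -c "
from h import *
print(tool([.556,.0535,.0846]),tool([.570,-.0675,.0846]))"
```

```text
clock: 3.75
position: [0.5453, 0.1563, 0.0815]
ee_rot: [-0.053, 0.999, 0.0, 0.0]
ft_force: [-0.3, -0.4, 3.7]
grip_width: -0.005
grasp_force: 2.0
clock: 4.35
position: [0.5451, 0.1562, 0.1314]
ee_rot: [-0.053, 0.999, 0.0, 0.0]
ft_force: [-0.4, -0.3, -0.1]
grip_width: 0.0
grasp_force: 0.0
[-1.000e-04 -1.033e-01  4.680e-02] [-0.0013 -0.2251  0.0468]
```

```bash
python3 -m inch '[[[0,-0.035,0,0,0,0,1],[0,-0.07,0,0,0,0,1],[0,-0.103,0,0,0,0,1],[0,-0.103,0.015,0,0,0,1],[0,-0.103,0.033,0,0,0,1],[0,-0.103,0.04,0,0,0,1],[0,-0.103,0.044,0,0,0,1],[0,-0.103,0.047,0,0,0,1],[0,-0.103,0.047,0,0,0,1],[0,-0.103,0.047,0,0,0,1]]]';python3 -m inch '[[[0,0,0.003,0,0,0,1],[0,0,0.003,0,0,0,1],[0,0,0.003,0,0,0,1],[0,0,0.003,0,0,0,1]]]'; python3 -m inch '[[[0,0,-0.01,0,0,0,1],[0,0,-0.025,0,0,0,1],[0,0,-0.04,0,0,0,1],[0,0,-0.05,0,0,0,1],[0,0,-0.05,0,0,0,1],[0,0,-0.05,0,0,0,1]]]'; python3 -c "
from h import *
print(tool([.570,-.0675,.0846]))"
```

```text
clock: 5.35
position: [0.5558, 0.0537, 0.0849]
ee_rot: [-0.053, 0.999, 0.0, -0.0]
ft_force: [-4.4, -1.5, 6.3]
grip_width: -0.001
grasp_force: 2.9
clock: 5.75
position: [0.5561, 0.0537, 0.0823]
ee_rot: [-0.053, 0.999, 0.0, 0.0]
ft_force: [-5.0, -1.2, 7.6]
grip_width: -0.002
grasp_force: 3.8
clock: 6.35
position: [0.5559, 0.0538, 0.1314]
ee_rot: [-0.053, 0.999, 0.0, 0.0]
ft_force: [0.2, 0.5, 0.1]
grip_width: 0.001
grasp_force: 0.0
[-0.0012 -0.1222  0.0468]
```

```bash
python3 -m inch '[[[0,-0.04,0,0,0,0,1],[0,-0.08,0,0,0,0,1],[-0.001,-0.122,0,0,0,0,1],[-0.001,-0.122,0.01,0,0,0,1],[-0.001,-0.122,0.033,0,0,0,1],[-0.001,-0.122,0.04,0,0,0,1],[-0.001,-0.122,0.044,0,0,0,1],[-0.001,-0.122,0.047,0,0,0,1],[-0.001,-0.122,0.047,0,0,0,1],[-0.001,-0.122,0.047,0,0,0,1]]]';python3 -m inch '[[[0,0,0.003,0,0,0,1],[0,0,0.003,0,0,0,1],[0,0,0.003,0,0,0,1],[0,0,0.003,0,0,0,1]]]'; python3 -m inch '[[[0,0,-0.01,0,0,0,1],[0,0,-0.025,0,0,0,1],[0,0,-0.04,0,0,0,1],[0,0,-0.05,0,0,0,1],[0,0,-0.05,0,0,0,1],[0,0,-0.05,0,0,0,1]]]'; python3 -c "
from h import *
print(tool([.473,.1525,.08]),tool([.4840,.044,.08]),tool([.4965,-.072,.08]))"
```

```text
clock: 7.35
position: [0.5689, -0.0673, 0.0849]
ee_rot: [-0.053, 0.999, 0.0, -0.001]
ft_force: [-7.4, -0.5, 9.1]
grip_width: 0.005
grasp_force: 4.6
clock: 7.75
position: [0.5693, -0.0673, 0.0824]
ee_rot: [-0.053, 0.999, 0.0, -0.001]
ft_force: [-8.7, -1.2, 12.1]
grip_width: 0.003
grasp_force: 6.2
clock: 8.35
position: [0.5697, -0.0674, 0.1313]
ee_rot: [-0.053, 0.999, 0.0, 0.0]
ft_force: [-1.7, 0.6, -1.1]
grip_width: -0.002
grasp_force: 0.0
[0.0731 0.2288 0.0513] [0.0736 0.1198 0.0513] [0.0733 0.0031 0.0513]
```

Measured at about 9 mm depth, left gave 3.7 N, middle 7.6 N and right 12.1 N, so the left pad is clearly the softest. Next I'll move above the left tag.

```bash
python3 -m inch '[[[0.012,0.038,0,0,0,0,1],[0.024,0.076,0,0,0,0,1],[0.036,0.114,0,0,0,0,1],[0.048,0.152,0,0,0,0,1],[0.06,0.19,0,0,0,0,1],[0.073,0.229,0,0,0,0,1],[0.073,0.229,0.02,0,0,0,1],[0.073,0.229,0.035,0,0,0,1],[0.073,0.229,0.043,0,0,0,1],[0.073,0.229,0.043,0,0,0,1]]]'; python3 -c "
from h import *
print(tool([.4735,.153,.065]))
cv2.imwrite('pics/w2.png',imaging.camera('wrist'))
s=imaging.camera('side');cv2.imwrite('pics/s2.png',cv2.resize(s[110:260,180:380],None,fx=4,fy=4)[:600,:800])"
```

```text
clock: 9.35
position: [0.4722, 0.152, 0.087]
ee_rot: [-0.052, 0.999, -0.001, -0.001]
ft_force: [0.1, 0.5, 0.5]
grip_width: 0.0
grasp_force: 0.0
[-0.0014  0.0009  0.022 ]
```

View pics/w2.png

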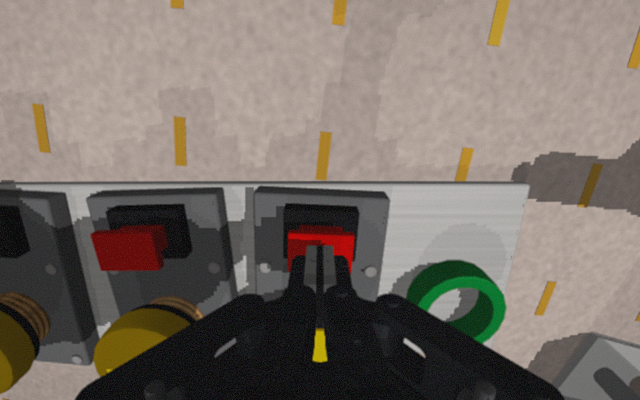

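View pics/s2.png

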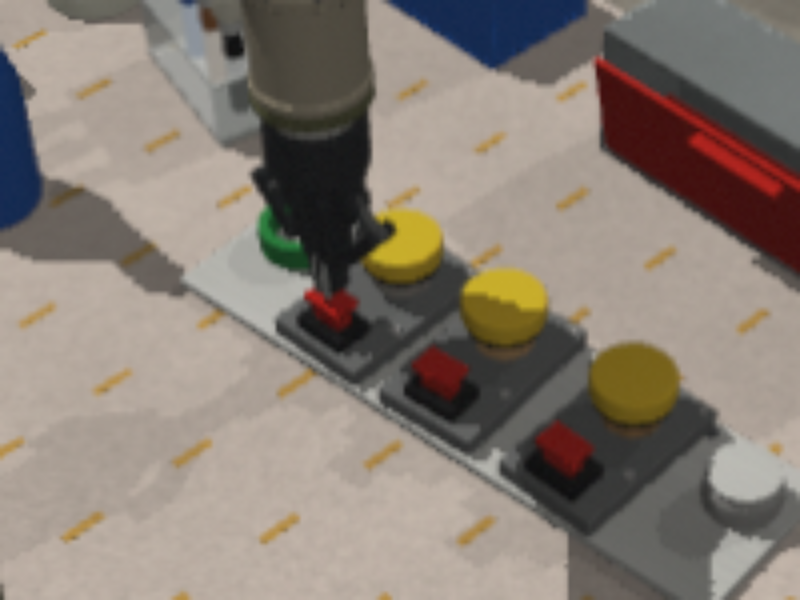

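The wrist view shows the shut fingertips over the left tag (321,245). The side crop shows all three tags still up and the gripper over the left one. I'll press it now.

```bash
python3 -m inch '[[[0,0.001,0.005,0,0,0,1],[0,0.001,0.01,0,0,0,1],[0,0.001,0.014,0,0,0,1],[0,0.001,0.017,0,0,0,1],[0,0.001,0.02,0,0,0,1],[0,0.001,0.022,0,0,0,1],[0,0.001,0.022,0,0,0,1],[0,0.001,0.022,0,0,0,1]]]'; python3 -m inch '[[[0,0,0.001,0,0,0,1],[0,0,0.002,0,0,0,1],[0,0,0.002,0,0,0,1]]]'
```

```text
clock: 10.25
position: [0.4725, 0.1533, 0.066]
ee_rot: [-0.053, 0.999, -0.0, -0.001]
ft_force: [-0.7, 0.5, 0.7]
grip_width: -0.002
grasp_force: 0.3
clock: 10.55
position: [0.4727, 0.1534, 0.065]
ee_rot: [-0.053, 0.999, 0.0, -0.0]
ft_force: [-5.6, -2.5, 13.3]
grip_width: 0.001
grasp_force: 7.3
```

```bash
python3 -m inch '[[[0,0,0.001,0,0,0,1],[0,0,0.002,0,0,0,1],[0,0,0.002,0,0,0,1],[0,0,0.002,0,0,0,1]]]'; python3 -m inch '[[[0,0,-0.01,0,0,0,1],[0,0,-0.03,0,0,0,1],[0,0,-0.06,0,0,0,1],[0,0,-0.1,0,0,0,1],[0,0,-0.14,0,0,0,1],[0.02,0,-0.17,0,0,0,1],[0.02,0,-0.17,0,0,0,1],[0.02,0,-0.17,0,0,0,1],[0.02,0,-0.17,0,0,0,1]]]'; python3 -c "
from h import *
s=imaging.camera('side');cv2.imwrite('pics/s3.png',cv2.resize(s[130:260,200:400],None,fx=4,fy=4))
cv2.imwrite('pics/w3.png',imaging.camera('wrist'))"
```

```text
clock: 10.95
position: [0.4729, 0.1534, 0.0647]
ee_rot: [-0.052, 0.999, 0.0, -0.0]
ft_force: [-13.8, -4.9, 39.0]
grip_width: 0.0
grasp_force: 19.2
clock: 11.85
position: [0.4527, 0.1512, 0.2312]
ee_rot: [-0.053, 0.999, -0.0, -0.001]
ft_force: [0.1, -0.8, -0.5]
grip_width: 0.004
grasp_force: 0.0
```

View pics/s3.png

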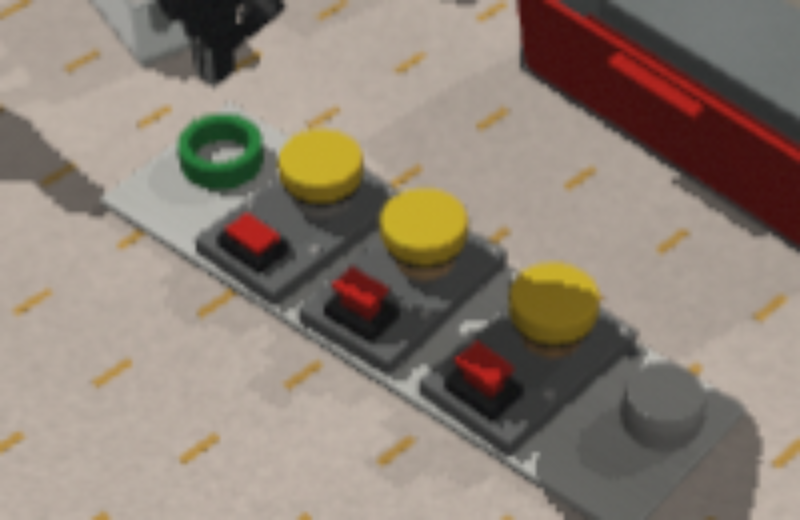

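View pics/w3.png

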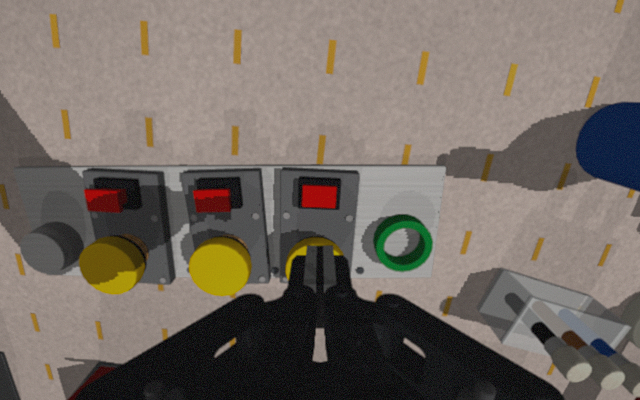

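The left tag (crop 250,232) is fully down against its stop, and the other two are up. Nothing else has moved, so I'm handing in.

```bash
python3 -c "
from workcell import order
print(order.hand_in())"
```

```text
the job is handed in; nothing more can be done
None
```

The left pad was the softest (about 3.7 N, against 7.6 N for the middle and 12.1 N for the right at about 9 mm down); its red tag is pushed fully down, the other two are still up, and the job is handed in.

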